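Wedge the sorting screen level

ROBOT

A 6-joint arm with a two-finger parallel gripper is mounted at the origin on the work surface. World frame = base frame: x ahead of the robot, y to its left, z up, the work surface at z = 0. Lengths are in mm, angles in rad, forces in N, time in s.
With the tool pointing down it reaches from about 375 to 925 mm from the base axis. Payload 5.7 kg.
Tool frame: the origin (TCP) lies at the centre of the arm's flange, where the gripper is bolted on; the fingertips stand 182 mm ahead of it and the grasp point (between the pads) lies 163 mm ahead of it (r.tcp_to_grasp is the distance from the TCP to the grasp point, in mm); z points along the fingers, y is the direction in which the jaws open and shut (so a half turn about z gives the same grasp; the last joint's range is limited). The gripper opens to 88 mm and grips with 3 to 60 N. Pads are 20 mm wide; open, the fingers measure 115 mm over their backs; the gripper's body (75 mm by 178 mm) begins 61 mm behind the grasp point.
Start: joints at [1.165, 0.359, 1.51, -0, 1.272, -0.115], TCP at [172.032, 574.796, 404.623] pointing down, gripper open.
Joint ranges: [-2.97, 2.97], [-1.01, 2.36], [0.21, 2.38], [-0.96, 4.11], [0.2, 2.71], [-2.98, 2.98]. Speed limits (rad/s): [2.39, 2.39, 3.14, 3.14, 3.14, 3.14].

INTERFACE

Orientations are given as a unit quaternion [w, x, y, z].
In Python, from rig import r, vision gives the robot as it stands.
- The arm moves only by the tool step_arm, never from a script. Its argument "steps" is a list of rows, each an object of numbers: "x", "y", "z": the shift along the world's x, y, z in units of 50 mm (1.0 is 50 mm); "wx", "wy", "wz": the turn, a rotation vector about the world's x, y, z in units of 6 degrees (1.0 is 6 degrees); "jaw": the finger opening in mm, from 0 to 87.8. A call has 1 to 12 rows; each row shifts and turns the pose as measured when the row begins; what a row does not reach is not made up. A row lasts 1/10 s, in which the tool goes at most 50 mm and 8.59 degrees, less where a joint would pass 70% of its speed; a pose out of reach is approached as far as the arm can. A call is refused whole if a number of a shift passes 1 or a number of a turn 1, either way. A call with a gripper value outside its range is refused whole. The fingers move at their own pace and stop on an object; the grip force is fixed at half the most. Time passes only in rows, so rows that do not move let the fingers close. It gives the time, the measured TCP pose, the force and the opening at its end, in the units of the state.
- r.sense(): the state, without advancing time (a new reading comes with each control period).
- vision.snapshot(name): name is "scene" or "side" or "wrist"; returns a dict with "image" (384x512x3 uint8, blue, green, red), "fx", "fy", "cx", "cy" (pixels), "T" (4x4, takes a point from camera to world coordinates). Camera axes: x right, y down, z forward; pixel columns grow to the right and rows downward; lengths in mm; the calibration is good to about 2 mm. The wrist camera is an equidistant fisheye: a pixel r from the principal point sees the ray r / f radians off the axis. A picture is of the moment at which its call begins. There is no depth.
- r.finish_job(): hands the job in, once; it reports no verdict.
The state is a dict: "time": time; "qpos": joint angles; "joint_velocities": joint speeds; "effort": joint torques, N m; "position": TCP position; "orientation": TCP orientation; "ft_force": force on the tool from outside, world axes, zero at the start; "wrist_torque": the same for the moment, N m; "gripper_width": finger opening in mm.
Only numpy, scipy, OpenCV 4.12 (cv2) and the standard library are available. Lean on these libraries where they do the work, as an engineer would, in place of code of your own. Each camera call takes 0.05 s, during which the arm holds its last target.

TASK

Set the sorting screen level for the next batch: fetch the red-headed wedge from the bench, start its thin end on the wedge seat under the dropped edge of the perforated deck, and push it in slowly until the deck stands level and is held firmly up against its two hold-down lugs. Drive it snug by feel - leave off when the push has stiffened to about 12 N, and do not force it - then let go, so that the wedge alone holds the deck, and leave the other things on the bench where they are.

Things in the scene. Friction and masses are not known exactly. Their poses are not given: they have to be found in the camera images.
- wedge_head (a point): the wedge: aluminium, 154 x 30 mm, 0.27 kg, lying flat, with a red block head standing up at its thick end. Point: middle of the head (24 mm along the wedge, 30 mm wide, 50 mm tall), 25 mm above the underside. x along the wedge to its nose, y across, z up.
- wedge_nose (a point): the same wedge, middle of its thin nose edge, at the underside, 142 mm along x from the head's middle; same axes. The taper runs from 29 mm thick (at the head, 130 mm from the nose) to 3 mm thick (nose): 1 mm of rise in 5 mm of travel. The last 15 mm narrow from 30 to 18 mm wide.
- wedge: the same wedge: point on its underside below the middle of the head; same axes. It holds by its own friction when let go.
- cradle: fixed blue steel frame of the sorting screen. Origin on the bench top, straight below the deck's bearing bar, in the middle of the wedge's way; x the way the wedge is driven in (level), z up. Guide cheeks, 37 mm apart, up to 24 mm above the bench, stand beside the wedge's way from x = -36 to -10 mm and 20 to 100 mm. Open above for x below -12 mm.
- seat_mid (a point): nominal middle of the wedge seat's outer part, 100 mm before the cradle's origin, 16 mm above the bench; axes as the cradle. The seat is a flat aluminium strip, 30 mm wide, from cradle x = -185 to +95 mm. Worn and packed, its top may be 2 mm higher or lower than this: so the wedge tightens anywhere with its nose between about cradle x = 74 and 98 mm.
- deck: perforated steel deck, 204 x 188 mm, 0.9 kg, a few bushings in its holes, hinged along its rear edge. Origin on the hinge pin, 205 mm along x from the cradle's origin, 48 mm above the bench; x as the cradle's when level, z its upward normal. At the start its front edge has dropped 14 mm (0.068 rad) onto rest blocks. More than about 25 N of push on the wedge would bend it.
- bar (a point): middle of the lowest line of the round bearing bar under the deck's front edge, where the wedge lifts; it is above the cradle's origin, 22 mm above the bench when dropped, 36 mm when level. The deck's front edge is 8 mm before it, rim top 64 mm above the bench when level. The oiled wedge slides in at 3 to 6 N of push while it lifts the deck.
- lug (a point): underside of the right one (seen along the drive) of two hold-down lugs at the front corners (the other mirrors it; tops 66 mm above the bench). When level the deck meets both lugs and can rise no further: the push on the wedge then stiffens steeply, by 10 to 20 N per mm of travel; 12 N leaves it snug.
- tray: bystander: black plastic parts tray, 110 x 170 x 25 mm, full of small bushings; origin under its middle
- jar: bystander: amber glass jar with brass cap, 72 mm across, 100 mm tall; origin under its middle
- tin: bystander: metal tin with a paper label, 80 mm across, 95 mm tall; origin under its middle
- mallet: bystander: hammer with a wooden handle lying flat, 260 mm long; origin under its middle
- brush: bystander: flat brush lying flat, 200 mm long; origin under its middle
- wrench: bystander: steel wrench lying flat, 180 mm long; origin under its middle
- spare_screen: bystander: loose perforated steel plate, 150 x 130 x 8 mm, lying flat; origin under its middle
- bushing: bystander: one steel bushing standing on end, 22 mm across, 22 mm tall; origin under its middle
Mind the look-alikes: they are no part of the job. Of the things that look like the wedge, take the one that is farthest from the robot's base at the start.

How it is judged:
By the outcome, as a careful person would: the job done as asked, in the order asked, and still so for the second after the job is handed in, with the robot touching nothing.
It also fails if it takes over 58 s, if anything falls off the work surface, if the arm or the gripper's body presses on something with over 40 N, if the wrist force passes 120 N, or if a joint passes its speed limit or range.

## Working session

There is one attempt and no reset: what is moved stays moved. The work goes in short steps, Python scripts to look and compute and a tool call to move; the robot and the scene stay as the last step left them, time stands still between calls to the robot, and variables do not carry over. Pictures are saved under pics/ and viewed, and the job is handed in when it is done.

Besides the shell and the picture viewer there is one more tool, called after "Request:" by a JSON object that holds its "fn" and its "kwargs", one argument or row to a line. step_arm: Moves the arm, as the interface text tells. Its arguments: {"type":"object","properties":{"steps":{"type":"array"}},"required":["steps"]}

```bash
ls; mkdir -p pics
python3 - <<'E'
from rig import r, vision
import cv2, numpy as np, pickle
d={}
for n in ["scene","side","wrist"]:
    s=vision.snapshot(n); d[n]=s; cv2.imwrite(f"pics/{n}0.png",s["image"])
    print(n,s["fx"],s["fy"],s["cx"],s["cy"]); print(np.round(s["T"],3).tolist())
pickle.dump(d,open("s0.pkl","wb"))
print(r.sense())
E
```

```text
pics
scene 390.62175238687627 390.62175238687627 250.05229033092584 192.67627447607305
[[-0.737, 0.409, -0.538, 1230.021], [0.676, 0.433, -0.597, 745.47], [-0.011, -0.804, -0.595, 825.243], [0.0, 0.0, 0.0, 1.0]]
side 426.18992905893685 426.18992905893685 255.7243011186118 186.86482689985556
[[0.933, -0.19, 0.305, 115.947], [-0.359, -0.529, 0.769, -1021.858], [0.015, -0.827, -0.561, 799.69], [0.0, 0.0, 0.0, 1.0]]
wrist 297.3186396354542 297.3186396354542 260.1605079733614 192.4826129814875
[[0.286, 0.924, 0.252, 102.88], [0.958, -0.276, -0.077, 594.659], [-0.002, 0.263, -0.965, 385.212], [0.0, 0.0, 0.0, 1.0]]
{'time': 0.15, 'qpos': array([ 1.16489772e+00,  3.59341037e-01,  1.51114531e+00,  1.18506749e-05,
        1.27252176e+00, -1.15079294e-01]), 'joint_velocities': array([-0.00099696, -0.00183721, -0.00251797,  0.00058925, -0.00021716,
       -0.0020276 ]), 'effort': array([ 8.39107688e-04, -5.15751958e+01, -2.71007860e+01,  6.77362969e-02,
        3.04191699e-02, -9.62911236e-05]), 'position': array([171.93079457, 574.5637021 , 404.01630393]), 'orientation': array([-1.87748665e-04,  1.44899465e-01,  9.89446130e-01, -6.82392792e-04]), 'ft_force': array([-0.59310787,  0.52279401,  0.24061797]), 'wrist_torque': array([-0.05596891,  0.02289707, -0.00066948]), 'gripper_width': 87.73010761320872}
```

View pics/scene0.png

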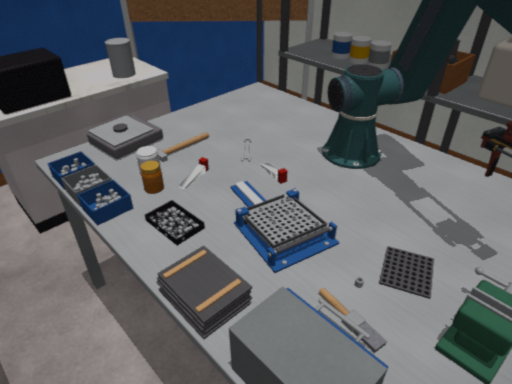

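View pics/side0.png

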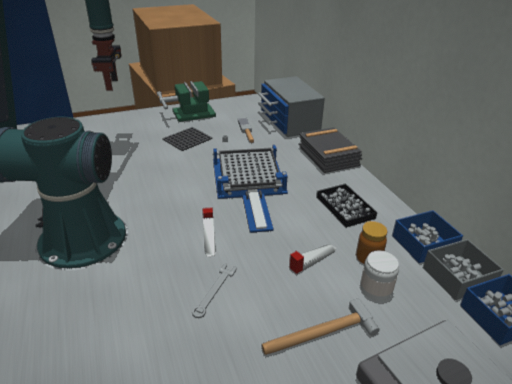

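View pics/wrist0.png

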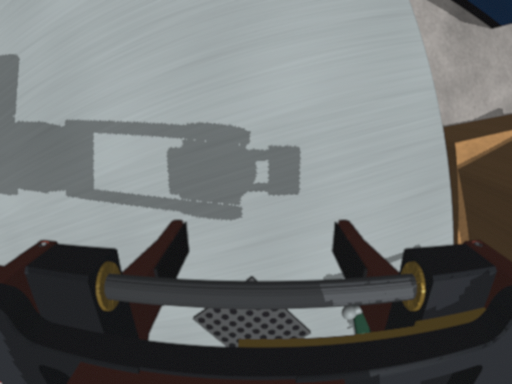

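The scene view shows two red-headed wedges, at about (203,163) and (283,175). The side view shows them at (297,262) and (208,213). The blue cradle is at scene (285,222) and side (250,180). I'll zoom in to measure.

```bash
cat > h.py <<'E'
import numpy as np, cv2
def ray(s,u,v):
    T=s["T"]; d=T[:3,:3]@np.array([(u-s["cx"])/s["fx"],(v-s["cy"])/s["fy"],1]); return T[:3,3],d/np.linalg.norm(d)
def onz(s,u,v,z):
    o,d=ray(s,u,v); return o+d*(z-o[2])/d[2]
def tri(s1,p1,s2,p2):
    o1,d1=ray(s1,*p1);o2,d2=ray(s2,*p2)
    t=np.linalg.lstsq(np.stack([d1,-d2],1),o2-o1,rcond=None)[0]
    a=o1+t[0]*d1;b=o2+t[1]*d2
    return (a+b)/2,np.linalg.norm(a-b)
def proj(s,p):
    q=np.linalg.inv(s["T"])@np.append(p,1); return np.array([s["cx"]+s["fx"]*q[0]/q[2],s["cy"]+s["fy"]*q[1]/q[2]])
def crop(im,x0,y0,x1,y1,k,fn):
    c=cv2.resize(im[y0:y1,x0:x1],None,fx=k,fy=k,interpolation=cv2.INTER_CUBIC); cv2.imwrite(fn,c)
E
python3 - <<'E'
import pickle; from h import *
d=pickle.load(open("s0.pkl","rb"))
for n in ["scene","side"]:
    im=d[n]["image"]; b,g,r=[im[...,i].astype(int) for i in range(3)]
    m=((r>90)&(g<r*0.35)&(b<r*0.35)).astype(np.uint8)
    k,l,st,c=cv2.connectedComponentsWithStats(m)
    for i in range(1,k):
        if st[i,4]>20: print(n,st[i],c[i], onz(d[n],*c[i],30).round(1))
crop(d["scene"]["image"],170,140,340,270,4.6,"pics/sc_c.png")
crop(d["side"]["image"],190,140,350,280,4.2,"pics/si_c.png")
E
```

```text
scene [279 169   8   5  24] [282.25 170.75] [332.  -70.6  30. ]
side [203 209   9   5  35] [207.2        210.62857143] [354.  -35.8  30. ]
side [291 252  12   9  62] [296.64516129 256.08064516] [ 519.6 -302.5   30. ]
```

View pics/sc_c.png

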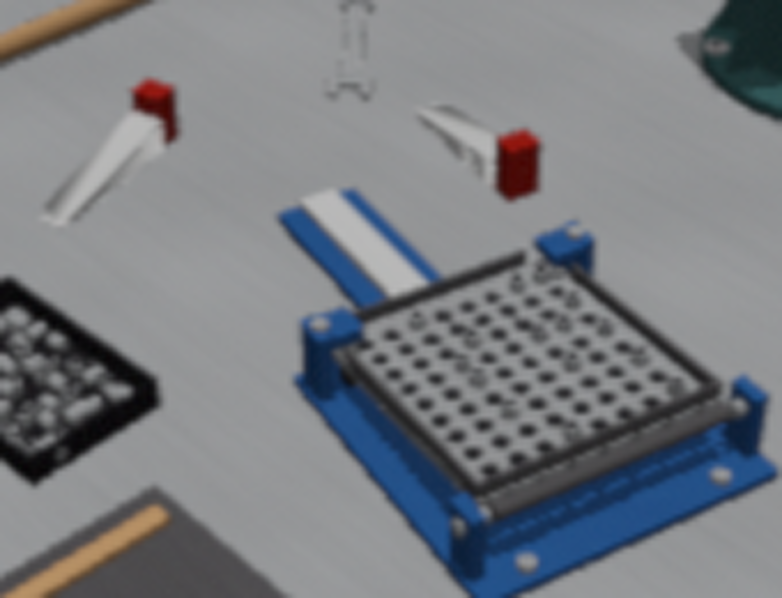

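View pics/si_c.png

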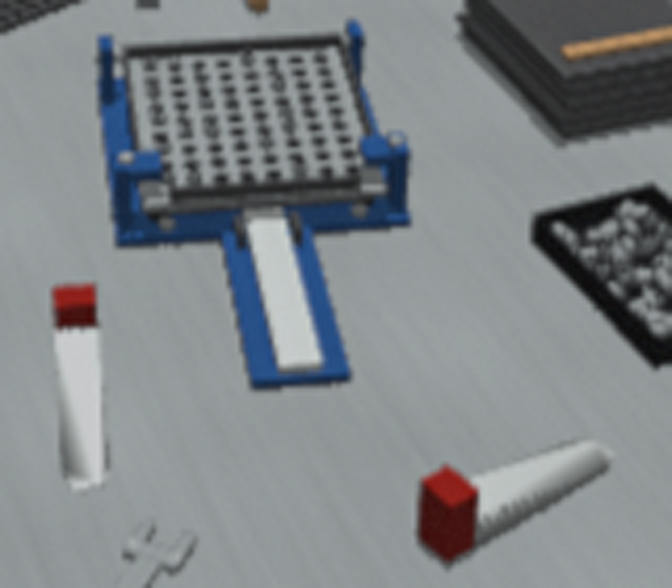

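Run:
```python
import pickle; from h import *
d=pickle.load(open("s0.pkl","rb")); A,B=d["scene"],d["side"]
a=lambda x,y:(170+(x+.5)/4.6-.5,140+(y+.5)/4.6-.5); b=lambda x,y:(190+(x+.5)/4.2-.5,140+(y+.5)/4.2-.5)
for n,p,q in [("head top",(153,90),(449,484)),("nose",(55,218),(597,455)),("nearhead top",(517,141),(75,297)),("near nose",(425,110),(85,483)),
 ("strip L end",(303,198),(280,370)),("strip R end",(333,190),(323,363)),("lugknobL(side-left)",(577,231),(126,158)),("lugknobR",(320,323),(396,138)),
 ("post RL",(745,384),(105,40)),("post RR",(465,500),(355,25))]:
    P,e=tri(A,a(*p),B,b(*q)); print(n,P.round(1),round(e,1))
for n,q in [("sL",(280,370)),("sR",(323,363)),("sLn",(247,220)),("sRn",(293,218))]: print(n,onz(B,*b(*q),16).round(1))
for n,q in [("L",(303,198)),("R",(333,190)),("Ln",(388,292)),("Rn",(424,283))]: print(n,onz(A,*a(*q),16).round(1))
```

```text
head top [ 512.1 -314.7   47.5] 0.1
nose [ 640.9 -278.6   -0. ] 0.2
nearhead top [349.7 -56.1  46.9] 0.5
near nose [ 317.9 -190.8    1. ] 2.9
strip L end [ 479.3 -147.8   12. ] 23.8
strip R end [ 487.5 -139.9   19.2] 27.6
lugknobL(side-left) [426.1  74.   65.9] 2.4
lugknobR [629.2  28.   67.6] 0.7
post RL [465.8 257.8  62.4] 1.6
post RR [673.3 210.2  64. ] 0.4
sL [ 468.6 -143.5   16. ]
sR [ 499.1 -146.6   16. ]
sLn [509.5  32.4  16. ]
sRn [543.6  22.9  16. ]
L [ 495.  -146.9   16. ]
R [ 470.6 -139.    16. ]
Ln [528.1 -13.7  16. ]
Rn [501.5  -3.4  16. ]
```

The farthest look-alike is the wedge with its head near (512,-315) and its nose near (641,-279), yaw about 0.27. The cradle is near (524,35) with yaw about 1.345. I'll move above the wedge and turn the tool by -148°.

Request:
{"fn": "step_arm", "kwargs": {
  "steps": [
    {"x":0.5,"y":-0.75,"wz":-1},
    {"x":0.5,"y":-0.75,"wz":-1},
    {"x":0.5,"y":-0.75,"wz":-1},
    {"x":0.5,"y":-0.75,"wz":-1},
    {"x":0.5,"y":-0.75,"wz":-1},
    {"x":0.5,"y":-0.75,"wz":-1},
    {"x":0.5,"y":-0.75,"wz":-1},
    {"x":0.5,"y":-0.75,"wz":-1},
    {"x":0.5,"y":-0.75,"wz":-1},
    {"x":0.5,"y":-0.75,"wz":-1},
    {"x":0.5,"y":-0.75,"wz":-1},
    {"x":0.5,"y":-0.75,"wz":-1}
  ]
}}

```text
validation failed for argument at $.st...
```

Request:
{"fn": "step_arm", "kwargs": {
  "steps": [
    {"x":0.08,"y":-0.75,"wz":-1},
    {"x":0.08,"y":-0.75,"wz":-1},
    {"x":0.08,"y":-0.75,"wz":-1},
    {"x":0.08,"y":-0.75,"wz":-1},
    {"x":0.08,"y":-0.75,"wz":-1},
    {"x":0.08,"y":-0.75,"wz":-1},
    {"x":0.08,"y":-0.75,"wz":-1},
    {"x":0.08,"y":-0.75,"wz":-1},
    {"x":0.08,"y":-0.75,"wz":-1},
    {"x":0.08,"y":-0.75,"wz":-1},
    {"x":0.08,"y":-0.75,"wz":-1},
    {"x":0.08,"y":-0.75,"wz":-1}
  ]
}}

```text
validation failed for argument at $.st...
```

Request:
{"fn": "step_arm", "kwargs": {
  "steps": [
    {"x":0.5,"y":-0.75,"z":0.0,"wx":0.0,"wy":0.0,"wz":-1.0,"jaw":87.0}
  ]
}}

```text
time: 0.25
position: [195.8, 539.6, 403.8]
orientation: [-0.001, 0.195, 0.981, 0.001]
ft_force: [1.5, -0.1, 0.3]
gripper_width: 86.9
```

Request:
{"fn": "step_arm", "kwargs": {
  "steps": [
    {"x":0.5,"y":-0.75,"z":0.0,"wx":0.0,"wy":0.0,"wz":-1.0,"jaw":87.0},
    {"x":0.5,"y":-0.75,"z":0.0,"wx":0.0,"wy":0.0,"wz":-1.0,"jaw":87.0},
    {"x":0.5,"y":-0.75,"z":0.0,"wx":0.0,"wy":0.0,"wz":-1.0,"jaw":87.0},
    {"x":0.5,"y":-0.75,"z":0.0,"wx":0.0,"wy":0.0,"wz":-1.0,"jaw":87.0},
    {"x":0.5,"y":-0.75,"z":0.0,"wx":0.0,"wy":0.0,"wz":-1.0,"jaw":87.0},
    {"x":0.5,"y":-0.75,"z":0.0,"wx":0.0,"wy":0.0,"wz":-1.0,"jaw":87.0},
    {"x":0.5,"y":-0.75,"z":0.0,"wx":0.0,"wy":0.0,"wz":-1.0,"jaw":87.0},
    {"x":0.5,"y":-0.75,"z":0.0,"wx":0.0,"wy":0.0,"wz":-1.0,"jaw":87.0},
    {"x":0.5,"y":-0.75,"z":0.0,"wx":0.0,"wy":0.0,"wz":-1.0,"jaw":87.0},
    {"x":0.5,"y":-0.75,"z":0.0,"wx":0.0,"wy":0.0,"wz":-1.0,"jaw":87.0},
    {"x":0.5,"y":-0.75,"z":0.0,"wx":0.0,"wy":0.0,"wz":-1.0,"jaw":87.0}
  ]
}}

```text
time: 1.35
position: [475.8, 110.4, 402.3]
orientation: [-0.001, 0.713, 0.701, 0.001]
ft_force: [1.2, 1.1, 0.2]
gripper_width: 87.0
```

Request:
{"fn": "step_arm", "kwargs": {
  "steps": [
    {"x":0.1,"y":-0.75,"z":0.0,"wx":0.0,"wy":0.0,"wz":-1.0,"jaw":87.0},
    {"x":0.1,"y":-0.75,"z":0.0,"wx":0.0,"wy":0.0,"wz":-1.0,"jaw":87.0},
    {"x":0.1,"y":-0.75,"z":0.0,"wx":0.0,"wy":0.0,"wz":-1.0,"jaw":87.0},
    {"x":0.1,"y":-0.75,"z":0.0,"wx":0.0,"wy":0.0,"wz":-1.0,"jaw":87.0},
    {"x":0.1,"y":-0.75,"z":0.0,"wx":0.0,"wy":0.0,"wz":-1.0,"jaw":87.0},
    {"x":0.1,"y":-0.75,"z":0.0,"wx":0.0,"wy":0.0,"wz":-1.0,"jaw":87.0},
    {"x":0.1,"y":-0.75,"z":0.0,"wx":0.0,"wy":0.0,"wz":-1.0,"jaw":87.0},
    {"x":0.1,"y":-0.75,"z":0.0,"wx":0.0,"wy":0.0,"wz":-1.0,"jaw":87.0},
    {"x":0.1,"y":-0.75,"z":0.0,"wx":0.0,"wy":0.0,"wz":-1.0,"jaw":87.0},
    {"x":0.1,"y":-0.75,"z":0.0,"wx":0.0,"wy":0.0,"wz":-1.0,"jaw":87.0},
    {"x":0.1,"y":-0.75,"z":0.0,"wx":0.0,"wy":0.0,"wz":-1.0,"jaw":87.0},
    {"x":0.1,"y":-0.75,"z":0.0,"wx":0.0,"wy":0.0,"wz":-1.0,"jaw":87.0}
  ]
}}

```text
time: 2.55
position: [537.3, -360.1, 400.0]
orientation: [-0.001, 0.993, 0.12, 0.0]
ft_force: [1.1, 1.0, 0.1]
gripper_width: 87.1
```

Run:
```python
from rig import r, vision
import cv2, numpy as np, pickle
s=vision.snapshot("wrist"); pickle.dump(s,open("w1.pkl","wb")); cv2.imwrite("pics/wrist1.png",s["image"])
q=r.sense();print(q["time"],q["position"],q["orientation"],q["qpos"],q["ft_force"]); print(np.round(s["T"],3))
```

```text
2.6 [ 537.89733449 -365.916249    399.94815638] [1.90160843e-03 9.93275100e-01 1.15758838e-01 9.22482361e-04] [-7.03085108e-01  4.33950980e-01  1.40138409e+00 -1.29576586e-03
  1.30221953e+00  6.36014141e-01] [ 2.92319853 -5.49548832  1.23075605]
[[ 2.38000e-01 -9.37000e-01 -2.57000e-01  6.07417e+02]
 [-9.71000e-01 -2.30000e-01 -6.10000e-02 -3.43400e+02]
 [-2.00000e-03  2.64000e-01 -9.65000e-01  3.81351e+02]
 [ 0.00000e+00  0.00000e+00  0.00000e+00  1.00000e+00]]
```

View pics/wrist1.png

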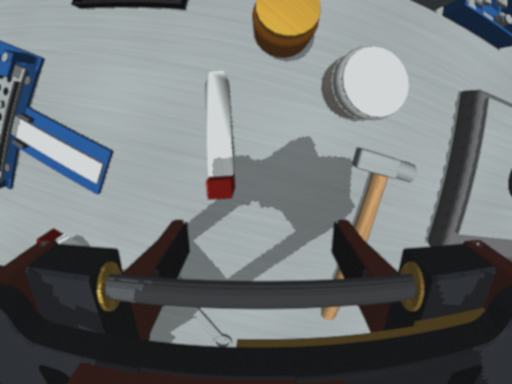

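The wrist view shows the wedge's head at about (220,188) and its nose at (218,73). The tin, jar and mallet are to its right and clear of it. I'll find the corners and cast the rays.

```bash
cat >> h.py <<'E'
def fray(s,u,v):
    x,y=u-s["cx"],v-s["cy"]; rr=np.hypot(x,y); th=rr/s["fx"]
    c=np.array([x/rr*np.sin(th),y/rr*np.sin(th),np.cos(th)]); return s["T"][:3,3],s["T"][:3,:3]@c
def fonz(s,u,v,z):
    o,d=fray(s,u,v); return o+d*(z-o[2])/d[2]
E
python3 - <<'E'
import pickle; from h import *
s=pickle.load(open("w1.pkl","rb"))
crop(s["image"],185,60,255,205,4,"pics/w1c.png")
E
```

```text
(no output)
```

View pics/w1c.png

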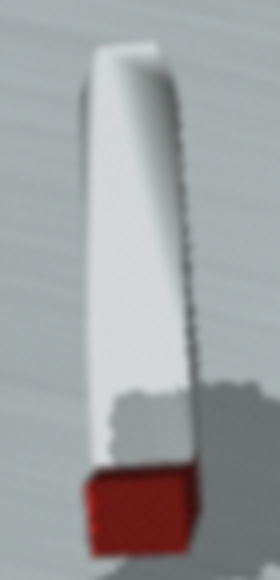

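Run:
```python
import pickle; from h import *
s=pickle.load(open("w1.pkl","rb"))
c=lambda x,y:(185+(x+.5)/4-.5,60+(y+.5)/4-.5)
P={}
for n,q,z in [("fl",(85,483),50),("fr",(190,477),50),("br",(188,552),50),("bl",(91,556),50),("nl",(97,47),3),("nr",(157,43),3)]:
    P[n]=fonz(s,*c(*q),z); print(n,P[n].round(1))
h=sum(P[k] for k in("fl","fr","br","bl"))/4; n=(P["nl"]+P["nr"])/2
v=n-h; print(h.round(1),n.round(1),np.hypot(*v[:2]),np.arctan2(v[1],v[0]))
w=P["fl"]-P["fr"];print(np.arctan2(-w[0],w[1]),np.linalg.norm(w))
```

```text
fl [ 518.4 -299.9   50. ]
fr [ 527.3 -329.3   50. ]
br [ 505.3 -333.5   50. ]
bl [ 497.2 -305.8   50. ]
nl [ 645.3 -266.6    3. ]
nr [ 650.4 -285.1    3. ]
[ 512.1 -317.1   50. ] [ 647.8 -275.9    3. ] 141.89046945767652 0.2949000320950627
0.2944972379592078 30.710667179615093
```

Run:
```python
import pickle; from h import *
s=pickle.load(open("w1.pkl","rb"))
print(fonz(s,375,83,95),fonz(s,287,18,100),fonz(s,368,160,20),fonz(s,378,178,10))
from rig import r
q=r.sense();print(q["position"],q["orientation"])
```

```text
[ 668.03100391 -445.4262669    95.        ] [ 704.29837974 -345.10500661  100.        ] [ 586.25449197 -490.21795438   20.        ] [ 566.2096652  -516.27019962   10.        ]
[ 537.89733449 -365.916249    399.94815638] [1.90160843e-03 9.93275100e-01 1.15758838e-01 9.22482361e-04]
```

Request:
{"fn": "step_arm", "kwargs": {
  "steps": [
    {"x":-0.25,"y":0.5,"z":-0.9,"wx":0.0,"wy":0.0,"wz":0.3,"jaw":87.0},
    {"x":-0.26,"y":0.49,"z":-0.9,"wx":0.0,"wy":0.0,"wz":0.3,"jaw":87.0},
    {"x":0.0,"y":0.0,"z":0.0,"wx":0.0,"wy":0.0,"wz":0.0,"jaw":87.0},
    {"x":0.0,"y":0.0,"z":0.0,"wx":0.0,"wy":0.0,"wz":0.0,"jaw":87.0}
  ]
}}

```text
time: 3.0
position: [511.8, -319.6, 308.4]
orientation: [0.003, 0.989, 0.145, 0.002]
ft_force: [-0.0, -1.4, -0.2]
gripper_width: 86.8
```

Request:
{"fn": "step_arm", "kwargs": {
  "steps": [
    {"x":0.0,"y":0.06,"z":-0.8,"wx":0.05,"wy":0.045,"wz":0.03,"jaw":87.0},
    {"x":0.0,"y":0.0,"z":-0.8,"wx":0.0,"wy":0.0,"wz":0.0,"jaw":87.0},
    {"x":0.0,"y":0.0,"z":-0.4,"wx":0.0,"wy":0.0,"wz":0.0,"jaw":87.0},
    {"x":0.0,"y":0.0,"z":-0.1,"wx":0.0,"wy":0.0,"wz":0.0,"jaw":87.0},
    {"x":0.0,"y":0.0,"z":0.0,"wx":0.0,"wy":0.0,"wz":0.0,"jaw":87.0}
  ]
}}

```text
time: 3.5
position: [520.1, -323.3, 210.8]
orientation: [0.008, 0.989, 0.147, 0.007]
ft_force: [0.2, -0.1, 0.7]
gripper_width: 86.9
```

Run:
```python
from rig import r, vision
import cv2, numpy as np, pickle
s=vision.snapshot("wrist"); pickle.dump(s,open("w2.pkl","wb")); cv2.imwrite("pics/wrist2.png",s["image"])
q=r.sense();print(q["time"],q["position"],q["orientation"],q["ft_force"])
```

```text
3.55 [ 520.31289988 -323.49176936  211.46109239] [0.00870298 0.98910382 0.1467606  0.00769578] [ 0.32923895 -1.1160362   0.1026662 ]
```

View pics/wrist2.png

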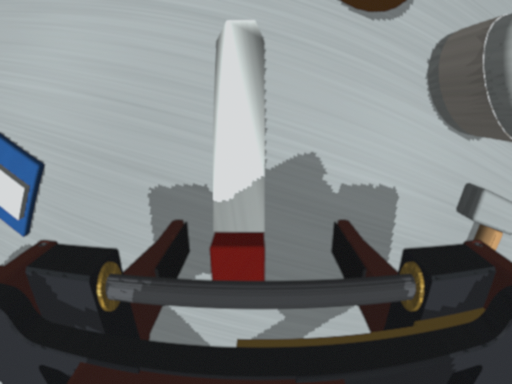

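Request:
{"fn": "step_arm", "kwargs": {
  "steps": [
    {"x":-0.08,"y":0.07,"z":-0.1,"wx":0.07,"wy":0.085,"wz":0.0,"jaw":87.0},
    {"x":-0.08,"y":0.06,"z":-0.1,"wx":0.07,"wy":0.085,"wz":0.0,"jaw":87.0},
    {"x":0.0,"y":0.0,"z":-0.1,"wx":0.0,"wy":0.0,"wz":0.0,"jaw":87.0},
    {"x":0.0,"y":0.0,"z":0.0,"wx":0.0,"wy":0.0,"wz":0.0,"jaw":70.0}
  ]
}}

```text
time: 3.95
position: [513.6, -318.0, 200.3]
orientation: [0.002, 0.989, 0.147, 0.002]
ft_force: [0.7, -0.1, 0.7]
gripper_width: 82.0
```

```bash
cat > st.py <<'E'
from rig import r
import numpy as np
q=r.sense(); w,x,y,z=q["orientation"]
if x<0: w,x,y,z=-w,-x,-y,-z
d=np.array([2*(x*z+w*y),2*(y*z-w*x)])
print("t",round(q["time"],2),"pos",q["position"].round(2),"yaw",round(2*np.arctan2(y,x),4),"tilt corr units wx,wy",(np.array([-d[1],d[0]])/np.radians(6)).round(3),"grasp",(q["position"]+163*np.array([d[0],d[1],-1])).round(1),"F",q["ft_force"].round(2),"M",q["wrist_torque"].round(2),"w",round(q["gripper_width"],2))
C=np.array([524,35.5]);ya=1.345
g=(q["position"][:2]+163*d)-C; c,s=np.cos(ya),np.sin(ya)
print("cradle grasp x,y",(c*g[0]+s*g[1]).round(1),(-s*g[0]+c*g[1]).round(1),"F along",round(c*q["ft_force"][0]+s*q["ft_force"][1],2))
E
python3 st.py
```

```text
t 3.95 pos [ 513.63 -318.05  200.25] yaw 0.2946 tilt corr units wx,wy [0.039 0.045] grasp [ 514.4 -318.7   37.3] F [ 0.74 -0.09  0.66] M [-0.05  0.14  0.03] w 82.04
cradle grasp x,y -347.4 -69.9 F along 0.07
```

Request:
{"fn": "step_arm", "kwargs": {
  "steps": [
    {"x":-0.03,"y":0.025,"z":-0.08,"wx":0.035,"wy":0.04,"wz":0.0,"jaw":50.0},
    {"x":0.0,"y":0.0,"z":0.0,"wx":0.0,"wy":0.0,"wz":0.0,"jaw":20.0},
    {"x":0.0,"y":0.0,"z":0.0,"wx":0.0,"wy":0.0,"wz":0.0,"jaw":20.0},
    {"x":0.0,"y":0.0,"z":0.0,"wx":0.0,"wy":0.0,"wz":0.0,"jaw":20.0},
    {"x":0.0,"y":0.0,"z":0.0,"wx":0.0,"wy":0.0,"wz":0.0,"jaw":20.0},
    {"x":0.0,"y":0.0,"z":0.0,"wx":0.0,"wy":0.0,"wz":0.0,"jaw":20.0},
    {"x":0.0,"y":0.0,"z":0.0,"wx":0.0,"wy":0.0,"wz":0.0,"jaw":20.0}
  ]
}}

```text
time: 4.65
position: [512.1, -316.7, 196.2]
orientation: [0.0, 0.989, 0.147, 0.0]
ft_force: [-0.1, 0.4, -0.6]
gripper_width: 30.0
```

```bash
python3 st.py
```

```text
t 4.65 pos [ 512.08 -316.72  196.24] yaw 0.2945 tilt corr units wx,wy [0.003 0.005] grasp [ 512.2 -316.8   33.2] F [-0.08  0.44 -0.58] M [ 0.03  0.16 -0.05] w 30.01
cradle grasp x,y -346.0 -67.3 F along 0.41
```

Request:
{"fn": "step_arm", "kwargs": {
  "steps": [
    {"x":0.0,"y":0.0,"z":0.4,"wx":0.0,"wy":0.0,"wz":0.0,"jaw":20.0},
    {"x":0.0,"y":0.0,"z":0.8,"wx":0.0,"wy":0.0,"wz":0.0,"jaw":20.0},
    {"x":0.0,"y":0.0,"z":0.4,"wx":0.0,"wy":0.0,"wz":0.0,"jaw":20.0},
    {"x":-0.07,"y":0.3,"z":0.0,"wx":0.0,"wy":0.0,"wz":1.0,"jaw":20.0},
    {"x":-0.07,"y":0.3,"z":0.0,"wx":0.0,"wy":0.0,"wz":1.0,"jaw":20.0},
    {"x":-0.07,"y":0.3,"z":0.0,"wx":0.0,"wy":0.0,"wz":1.0,"jaw":20.0},
    {"x":-0.07,"y":0.3,"z":0.0,"wx":0.0,"wy":0.0,"wz":1.0,"jaw":20.0},
    {"x":-0.07,"y":0.3,"z":0.0,"wx":0.0,"wy":0.0,"wz":1.0,"jaw":20.0},
    {"x":-0.07,"y":0.3,"z":0.0,"wx":0.0,"wy":0.0,"wz":1.0,"jaw":20.0},
    {"x":-0.07,"y":0.3,"z":0.0,"wx":0.0,"wy":0.0,"wz":1.0,"jaw":20.0},
    {"x":-0.07,"y":0.3,"z":0.0,"wx":0.0,"wy":0.0,"wz":1.0,"jaw":20.0}
  ]
}}

```text
time: 5.75
position: [480.2, -192.9, 275.4]
orientation: [-0.001, 0.836, 0.549, -0.003]
ft_force: [-0.4, -0.2, -3.7]
gripper_width: 29.8
```

Request:
{"fn": "step_arm", "kwargs": {
  "steps": [
    {"x":0.0,"y":0.2,"z":0.0,"wx":0.0,"wy":0.0,"wz":1.0,"jaw":20.0},
    {"x":0.0,"y":0.1,"z":0.0,"wx":0.0,"wy":0.0,"wz":0.5,"jaw":20.0},
    {"x":0.0,"y":0.0,"z":0.0,"wx":0.0,"wy":0.0,"wz":0.0,"jaw":20.0},
    {"x":0.0,"y":0.0,"z":0.0,"wx":0.0,"wy":0.0,"wz":0.0,"jaw":20.0}
  ]
}}

```text
time: 6.15
position: [477.9, -174.6, 274.2]
orientation: [-0.003, 0.787, 0.617, -0.005]
ft_force: [0.2, -0.2, -2.3]
gripper_width: 29.6
```

```bash
python3 st.py;  python3 - <<'E'
from rig import r, vision
import cv2, numpy as np, pickle
s=vision.snapshot("wrist"); pickle.dump(s,open("w3.pkl","wb")); cv2.imwrite("pics/wrist3.png",s["image"])
E
```

```text
t 6.15 pos [ 477.92 -174.57  274.16] yaw 1.3296 tilt corr units wx,wy [ 0.004 -0.108] grasp [ 476.1 -174.6  111.2] F [ 0.19 -0.23 -2.34] M [-0.18  0.1  -0.02] w 29.59
cradle grasp x,y -215.5 -0.3 F along -0.18
```

View pics/wrist3.png

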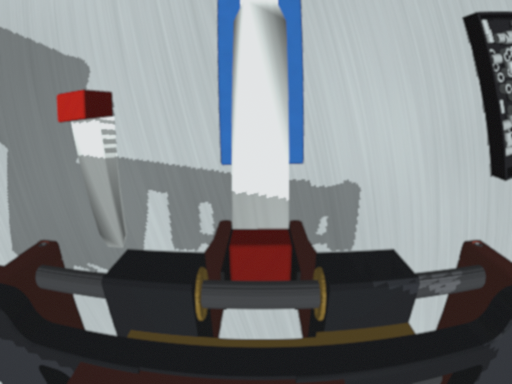

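The wrist view shows the wedge held straight above the blue tongue. The tongue's end corners are at about (221,163) and (303,163). I'll use the tongue edges to check the cradle's axis.

Run:
```python
import pickle; from h import *
s=pickle.load(open("w3.pkl","rb")); im=s["image"].astype(int)
m=(im[...,0]>90)&(im[...,2]<im[...,0]*.5)
for z in (4,10):
  M=[]
  for v in range(5,160,15):
    c=np.where(m[v,200:320])[0]+200
    a=fonz(s,c[0]-.5,v,z);b=fonz(s,c[-1]+.5,v,z); M.append((a+b)/2)
  M=np.array(M); 
  # edges not perpendicular: fit edges separately
  L=np.array([fonz(s,(np.where(m[v,200:320])[0]+200)[0]-.5,v,z)[:2] for v in range(3,158,5)])
  R=np.array([fonz(s,(np.where(m[v,200:320])[0]+200)[-1]+.5,v,z)[:2] for v in range(3,158,5)])
  for n,E in (("L",L),("R",R)):
    vx,vy,x0,y0=cv2.fitLine(E.astype(np.float32),cv2.DIST_HUBER,0,.01,.01).ravel()
    if vy<0:vx,vy=-vx,-vy
    ya=1.345; off=-np.sin(ya)*(x0-524)+np.cos(ya)*(y0-35.5)
    print(z,n,np.arctan2(vy,vx).round(4),off.round(2),(np.cos(ya)*(x0-524)+np.sin(ya)*(y0-35.5)).round(1))
  a,b=fonz(s,221,163,z),fonz(s,303,163,z);e=(a+b)/2;print(e.round(1))
c=np.where((im[...,1]>150)[100,225:300])[0]
crop(s["image"],200,0,320,150,4,"pics/w3c.png")
```

```text
4 L 1.3507 34.11 -116.7
4 R 1.3489 -35.76 -113.8
[ 483.4 -146.8    4. ]
10 L 1.3507 33.21 -117.3
10 R 1.3489 -34.98 -114.5
[ 483.7 -145.8   10. ]
```

View pics/w3c.png

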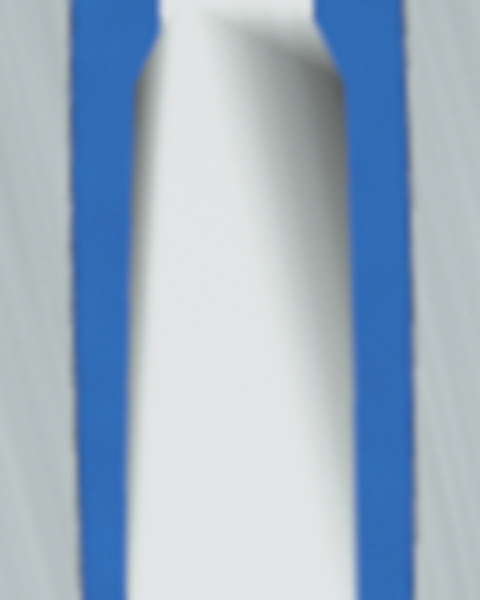

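```bash
sed -i 's/\[524,35.5\]/[524.3,35.4]/; s/ya=1.345/ya=1.349/' st.py
```

Request:
{"fn": "step_arm", "kwargs": {
  "steps": [
    {"x":0.05,"y":0.25,"z":0.0,"wx":0.0,"wy":-0.1,"wz":0.18,"jaw":20.0},
    {"x":0.05,"y":0.25,"z":0.0,"wx":0.0,"wy":0.0,"wz":0.0,"jaw":20.0},
    {"x":0.0,"y":0.05,"z":-0.3,"wx":0.0,"wy":0.0,"wz":0.0,"jaw":20.0},
    {"x":0.0,"y":0.0,"z":-0.3,"wx":0.0,"wy":0.0,"wz":0.0,"jaw":20.0},
    {"x":0.0,"y":0.0,"z":-0.2,"wx":0.0,"wy":0.0,"wz":0.0,"jaw":20.0},
    {"x":0.0,"y":0.0,"z":0.0,"wx":0.0,"wy":0.0,"wz":0.0,"jaw":20.0},
    {"x":0.0,"y":0.0,"z":0.0,"wx":0.0,"wy":0.0,"wz":0.0,"jaw":20.0}
  ]
}}

```text
time: 6.9
position: [484.6, -143.2, 233.5]
orientation: [0.001, 0.782, 0.623, 0.001]
ft_force: [-0.0, 0.1, -3.5]
gripper_width: 29.7
```

```bash
python3 st.py
```

```text
t 6.9 pos [ 484.57 -143.25  233.53] yaw 1.3458 tilt corr units wx,wy [0.004 0.025] grasp [ 485.  -143.3   70.5] F [-0.03  0.09 -3.53] M [-0.2   0.16  0.04] w 29.66
cradle grasp x,y -183.0 -1.0 F along 0.08
```

Request:
{"fn": "step_arm", "kwargs": {
  "steps": [
    {"x":-0.03,"y":-0.07,"z":-0.12,"wx":0.0,"wy":0.025,"wz":0.03,"jaw":20.0},
    {"x":0.0,"y":0.0,"z":-0.12,"wx":0.0,"wy":0.0,"wz":0.0,"jaw":20.0},
    {"x":0.0,"y":0.0,"z":-0.05,"wx":0.0,"wy":0.0,"wz":0.0,"jaw":20.0},
    {"x":0.0,"y":0.0,"z":0.0,"wx":0.0,"wy":0.0,"wz":0.0,"jaw":20.0}
  ]
}}

```text
time: 7.3
position: [483.6, -147.5, 219.1]
orientation: [0.001, 0.781, 0.624, 0.0]
ft_force: [-0.2, -0.2, -3.0]
gripper_width: 29.9
```

```bash
python3 st.py
```

```text
t 7.3 pos [ 483.61 -147.48  219.08] yaw 1.3486 tilt corr units wx,wy [0.014 0.019] grasp [ 483.9 -147.7   56.1] F [-0.2  -0.17 -3.02] M [-0.21  0.13 -0.01] w 29.91
cradle grasp x,y -187.5 -0.9 F along -0.21
```

Request:
{"fn": "step_arm", "kwargs": {
  "steps": [
    {"x":-0.014,"y":0.004,"z":-0.03,"wx":0.014,"wy":0.019,"wz":0.0,"jaw":20.0},
    {"x":0.0,"y":0.0,"z":-0.03,"wx":0.0,"wy":0.0,"wz":0.0,"jaw":20.0},
    {"x":0.0,"y":0.0,"z":0.0,"wx":0.0,"wy":0.0,"wz":0.0,"jaw":20.0}
  ]
}}

```text
time: 7.6
position: [483.0, -147.5, 216.0]
orientation: [0.0, 0.781, 0.624, 0.0]
ft_force: [-0.2, 0.0, -2.8]
gripper_width: 29.8
```

Request:
{"fn": "step_arm", "kwargs": {
  "steps": [
    {"x":0.0,"y":0.0,"z":-0.02,"wx":0.0,"wy":0.0,"wz":0.0,"jaw":20.0},
    {"x":0.0,"y":0.0,"z":0.0,"wx":0.0,"wy":0.0,"wz":0.0,"jaw":20.0}
  ]
}}

```text
time: 7.8
position: [483.0, -147.5, 215.1]
orientation: [0.0, 0.781, 0.624, 0.0]
ft_force: [-0.3, -0.4, -2.2]
gripper_width: 30.2
```

Request:
{"fn": "step_arm", "kwargs": {
  "steps": [
    {"x":0.0,"y":0.0,"z":-0.02,"wx":0.0,"wy":0.0,"wz":0.0,"jaw":20.0},
    {"x":0.0,"y":0.0,"z":0.0,"wx":0.0,"wy":0.0,"wz":0.0,"jaw":20.0}
  ]
}}

```text
time: 8.0
position: [483.1, -147.5, 214.1]
orientation: [0.0, 0.781, 0.624, 0.0]
ft_force: [-0.8, -0.2, -2.7]
gripper_width: 29.9
```

Request:
{"fn": "step_arm", "kwargs": {
  "steps": [
    {"x":0.0,"y":0.0,"z":-0.02,"wx":0.0,"wy":0.0,"wz":0.0,"jaw":20.0},
    {"x":0.0,"y":0.0,"z":0.0,"wx":0.0,"wy":0.0,"wz":0.0,"jaw":20.0}
  ]
}}

```text
time: 8.2
position: [483.2, -147.5, 213.4]
orientation: [0.001, 0.781, 0.624, 0.0]
ft_force: [-1.1, 0.4, -2.5]
gripper_width: 29.9
```

Request:
{"fn": "step_arm", "kwargs": {
  "steps": [
    {"x":0.0,"y":0.0,"z":-0.01,"wx":0.0,"wy":0.0,"wz":0.0,"jaw":20.0},
    {"x":0.0,"y":0.0,"z":0.0,"wx":0.0,"wy":0.0,"wz":0.0,"jaw":20.0}
  ]
}}

```text
time: 8.4
position: [483.2, -147.5, 213.4]
orientation: [0.001, 0.781, 0.624, 0.0]
ft_force: [-0.1, 0.9, -2.5]
gripper_width: 29.6
```

Request:
{"fn": "step_arm", "kwargs": {
  "steps": [
    {"x":0.0,"y":0.0,"z":-0.01,"wx":0.0,"wy":0.0,"wz":0.0,"jaw":20.0},
    {"x":0.0,"y":0.0,"z":0.0,"wx":0.0,"wy":0.0,"wz":0.0,"jaw":20.0}
  ]
}}

```text
time: 8.6
position: [483.3, -147.5, 213.4]
orientation: [0.001, 0.781, 0.624, 0.0]
ft_force: [0.6, -0.0, -2.1]
gripper_width: 29.7
```

Request:
{"fn": "step_arm", "kwargs": {
  "steps": [
    {"x":0.0,"y":0.0,"z":-0.02,"wx":0.0,"wy":0.0,"wz":0.0,"jaw":20.0},
    {"x":0.0,"y":0.0,"z":0.0,"wx":0.0,"wy":0.0,"wz":0.0,"jaw":36.0},
    {"x":0.0,"y":0.0,"z":0.0,"wx":0.0,"wy":0.0,"wz":0.0,"jaw":36.0},
    {"x":0.0,"y":0.0,"z":0.0,"wx":0.0,"wy":0.0,"wz":0.0,"jaw":36.0}
  ]
}}

```text
time: 9.0
position: [483.9, -147.9, 213.6]
orientation: [0.002, 0.781, 0.624, 0.001]
ft_force: [-1.8, 0.4, 0.3]
gripper_width: 36.1
```

```bash
python3 st.py;  python3 - <<'E'
from rig import r, vision
from h import *
import cv2, numpy as np, pickle
s=vision.snapshot("wrist"); pickle.dump(s,open("w4.pkl","wb")); cv2.imwrite("pics/wrist4.png",s["image"])
s=vision.snapshot("side"); pickle.dump(s,open("s4.pkl","wb"));crop(s["image"],190,140,330,260,5,"pics/side4.png")
E
```

```text
t 9.0 pos [ 483.89 -147.87  213.61] yaw 1.3483 tilt corr units wx,wy [0.015 0.036] grasp [ 484.5 -148.1   50.6] F [-1.8   0.35  0.32] M [-0.06  0.06 -0.04] w 36.06
cradle grasp x,y -187.8 -1.5 F along -0.05
```

View pics/wrist4.png

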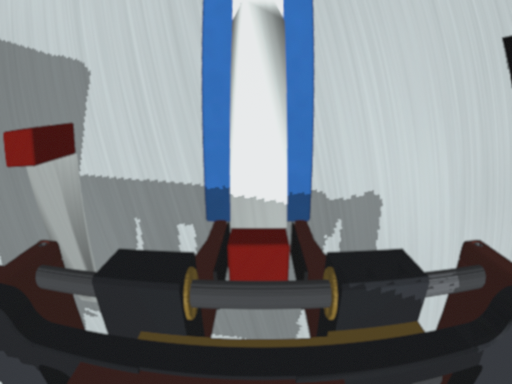

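View pics/side4.png

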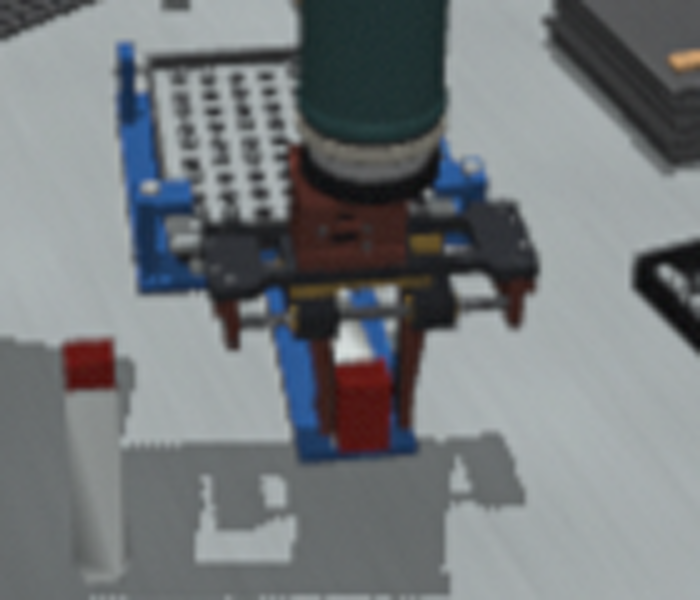

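The wrist view shows the wedge resting on the seat. Its head spans columns 229–289 and the tongue 205–313, so it's centred to within about 1 mm. The side view agrees. I'll check yaw and offset once more, then grip.

Run:
```python
import pickle; from h import *
s=pickle.load(open("w4.pkl","rb")); im=s["image"].astype(int)
m=(im[...,0]>60)&(im[...,2]<im[...,0]*.6)
def fit(E,n):
    vx,vy,x0,y0=cv2.fitLine(np.array(E,dtype=np.float32),cv2.DIST_HUBER,0,.01,.01).ravel()
    if vy<0:vx,vy=-vx,-vy
    C=np.array([524.3,35.4]);ya=1.349
    print(n,"yaw",np.arctan2(vy,vx).round(4),"off",(-np.sin(ya)*(x0-C[0])+np.cos(ya)*(y0-C[1])).round(2),"at x",(np.cos(ya)*(x0-C[0])+np.sin(ya)*(y0-C[1])).round(0))
L=[];R=[];l=[];rr=[]
for v in range(35,185,5):
    c=np.where(m[v,190:330])[0]+190; lo=c[c<259]; hi=c[c>259]
    L.append(fonz(s,lo[0]-.5,v,6)[:2]);R.append(fonz(s,hi[-1]+.5,v,6)[:2])
    l.append(fonz(s,lo[-1]+.5,v,17)[:2]);rr.append(fonz(s,hi[0]-.5,v,17)[:2])
fit(L,"L");fit(R,"R");fit(l,"wedge/strip l");fit(rr,"wedge/strip r")
```

```text
L yaw 1.3529 off 35.06 at x -121.0
R yaw 1.3507 off -35.19 at x -105.0
wedge/strip l yaw 1.3224 off 16.33 at x -110.0
wedge/strip r yaw 1.377 off -17.97 at x -129.0
```

Request:
{"fn": "step_arm", "kwargs": {
  "steps": [
    {"x":-0.01,"y":0.003,"z":0.0,"wx":0.015,"wy":0.036,"wz":0.02,"jaw":36.0},
    {"x":0.0,"y":0.0,"z":0.0,"wx":0.0,"wy":0.0,"wz":0.0,"jaw":20.0},
    {"x":0.0,"y":0.0,"z":0.0,"wx":0.0,"wy":0.0,"wz":0.0,"jaw":20.0},
    {"x":0.0,"y":0.0,"z":0.0,"wx":0.0,"wy":0.0,"wz":0.0,"jaw":20.0}
  ]
}}

```text
time: 9.5
position: [483.4, -147.7, 213.3]
orientation: [-0.0, 0.781, 0.625, -0.0]
ft_force: [-0.4, -0.5, 1.9]
gripper_width: 29.7
```

```bash
python3 st.py
```

```text
t 9.5 pos [ 483.37 -147.71  213.33] yaw 1.3505 tilt corr units wx,wy [-0.004 -0.007] grasp [ 483.2 -147.6   50.3] F [-0.43 -0.45  1.92] M [-0.03  0.05  0.  ] w 29.67
cradle grasp x,y -187.6 -0.2 F along -0.53
```

Request:
{"fn": "step_arm", "kwargs": {
  "steps": [
    {"x":0.022,"y":0.098,"z":0.0,"wx":0.0,"wy":0.0,"wz":0.0,"jaw":20.0},
    {"x":0.022,"y":0.098,"z":0.0,"wx":0.0,"wy":0.0,"wz":0.0,"jaw":20.0},
    {"x":0.022,"y":0.098,"z":0.0,"wx":0.0,"wy":0.0,"wz":0.0,"jaw":20.0},
    {"x":0.022,"y":0.098,"z":0.0,"wx":0.0,"wy":0.0,"wz":0.0,"jaw":20.0}
  ]
}}

```text
time: 9.9
position: [488.1, -127.2, 213.3]
orientation: [-0.0, 0.781, 0.625, -0.0]
ft_force: [-1.0, 0.0, -0.8]
gripper_width: 30.0
```

```bash
python3 st.py
```

```text
t 9.9 pos [ 488.08 -127.25  213.34] yaw 1.3497 tilt corr units wx,wy [ 0.001 -0.005] grasp [ 488.  -127.3   50.3] F [-0.97  0.04 -0.83] M [-0.15  0.08 -0.04] w 29.99
cradle grasp x,y -166.7 -0.4 F along -0.18
```

Request:
{"fn": "step_arm", "kwargs": {
  "steps": [
    {"x":0.016,"y":0.078,"z":0.0,"wx":0.0,"wy":0.0,"wz":0.0,"jaw":20.0},
    {"x":0.016,"y":0.078,"z":0.0,"wx":0.0,"wy":0.0,"wz":0.0,"jaw":20.0},
    {"x":0.016,"y":0.078,"z":0.0,"wx":0.0,"wy":0.0,"wz":0.0,"jaw":20.0},
    {"x":0.016,"y":0.078,"z":0.0,"wx":0.0,"wy":0.0,"wz":0.0,"jaw":20.0},
    {"x":0.017,"y":0.078,"z":0.0,"wx":0.0,"wy":0.0,"wz":0.0,"jaw":20.0},
    {"x":0.017,"y":0.078,"z":0.0,"wx":0.0,"wy":0.0,"wz":0.0,"jaw":20.0}
  ]
}}

```text
time: 10.5
position: [493.5, -101.1, 213.3]
orientation: [-0.0, 0.78, 0.625, -0.0]
ft_force: [0.7, -0.9, -0.9]
gripper_width: 30.2
```

```bash
python3 st.py
```

```text
t 10.5 pos [ 493.46 -101.12  213.32] yaw 1.3507 tilt corr units wx,wy [ 0.001 -0.006] grasp [ 493.4 -101.1   50.3] F [ 0.66 -0.95 -0.92] M [-0.11  0.08 -0.01] w 30.23
cradle grasp x,y -140.0 0.1 F along -0.78
```

Nose is at about x = +2. Driving slowly now, about 1.5 mm per row.

Request:
{"fn": "step_arm", "kwargs": {
  "steps": [
    {"x":0.0066,"y":0.03,"z":0.0,"wx":0.0,"wy":0.0,"wz":0.0,"jaw":20.0},
    {"x":0.0066,"y":0.03,"z":0.0,"wx":0.0,"wy":0.0,"wz":0.0,"jaw":20.0},
    {"x":0.0066,"y":0.03,"z":0.0,"wx":0.0,"wy":0.0,"wz":0.0,"jaw":20.0},
    {"x":0.0066,"y":0.03,"z":0.0,"wx":0.0,"wy":0.0,"wz":0.0,"jaw":20.0},
    {"x":0.0066,"y":0.03,"z":0.0,"wx":0.0,"wy":0.0,"wz":0.0,"jaw":20.0},
    {"x":0.0066,"y":0.03,"z":0.0,"wx":0.0,"wy":0.0,"wz":0.0,"jaw":20.0},
    {"x":0.0066,"y":0.03,"z":0.0,"wx":0.0,"wy":0.0,"wz":0.0,"jaw":20.0},
    {"x":0.0066,"y":0.03,"z":0.0,"wx":0.0,"wy":0.0,"wz":0.0,"jaw":20.0},
    {"x":0.0066,"y":0.03,"z":0.0,"wx":0.0,"wy":0.0,"wz":0.0,"jaw":20.0},
    {"x":0.0066,"y":0.03,"z":0.0,"wx":0.0,"wy":0.0,"wz":0.0,"jaw":20.0},
    {"x":0.0066,"y":0.03,"z":0.0,"wx":0.0,"wy":0.0,"wz":0.0,"jaw":20.0},
    {"x":0.0066,"y":0.03,"z":0.0,"wx":0.0,"wy":0.0,"wz":0.0,"jaw":20.0}
  ]
}}

```text
time: 11.7
position: [497.8, -84.5, 213.9]
orientation: [0.002, 0.78, 0.626, -0.002]
ft_force: [-1.4, -5.0, 1.4]
gripper_width: 29.8
```

```bash
python3 st.py
```

```text
t 11.7 pos [497.84 -84.47 213.89] yaw 1.3532 tilt corr units wx,wy [ 0.057 -0.005] grasp [497.8 -85.4  50.9] F [-1.41 -5.    1.44] M [-0.58  0.24  0.01] w 29.85
cradle grasp x,y -123.7 -0.7 F along -5.19
```

Request:
{"fn": "step_arm", "kwargs": {
  "steps": [
    {"x":0.006,"y":0.03,"z":-0.002,"wx":0.012,"wy":0.0,"wz":-0.003,"jaw":20.0},
    {"x":0.006,"y":0.03,"z":-0.002,"wx":0.012,"wy":0.0,"wz":-0.003,"jaw":20.0},
    {"x":0.006,"y":0.03,"z":-0.002,"wx":0.012,"wy":0.0,"wz":-0.003,"jaw":20.0},
    {"x":0.006,"y":0.03,"z":-0.002,"wx":0.012,"wy":0.0,"wz":-0.003,"jaw":20.0},
    {"x":0.006,"y":0.03,"z":-0.002,"wx":0.012,"wy":0.0,"wz":-0.003,"jaw":20.0},
    {"x":0.006,"y":0.03,"z":-0.002,"wx":0.012,"wy":0.0,"wz":-0.003,"jaw":20.0},
    {"x":0.006,"y":0.03,"z":-0.002,"wx":0.012,"wy":0.0,"wz":-0.003,"jaw":20.0},
    {"x":0.006,"y":0.03,"z":-0.002,"wx":0.012,"wy":0.0,"wz":-0.003,"jaw":20.0},
    {"x":0.006,"y":0.03,"z":-0.002,"wx":0.012,"wy":0.0,"wz":-0.003,"jaw":20.0},
    {"x":0.006,"y":0.03,"z":-0.002,"wx":0.012,"wy":0.0,"wz":-0.003,"jaw":20.0}
  ]
}}

```text
time: 12.7
position: [500.9, -73.6, 213.4]
orientation: [0.0, 0.78, 0.626, -0.001]
ft_force: [-1.4, -5.0, 0.7]
gripper_width: 30.1
```

```bash
python3 st.py
```

```text
t 12.7 pos [500.92 -73.56 213.45] yaw 1.3531 tilt corr units wx,wy [ 0.021 -0.011] grasp [500.7 -73.9  50.4] F [-1.36 -5.    0.71] M [-0.57  0.21  0.  ] w 30.08
cradle grasp x,y -111.8 -1.1 F along -5.18
```

Request:
{"fn": "step_arm", "kwargs": {
  "steps": [
    {"x":0.004,"y":0.032,"z":-0.002,"wx":0.01,"wy":-0.001,"wz":-0.004,"jaw":20.0},
    {"x":0.004,"y":0.032,"z":-0.002,"wx":0.01,"wy":-0.001,"wz":-0.004,"jaw":20.0},
    {"x":0.004,"y":0.032,"z":-0.002,"wx":0.01,"wy":-0.001,"wz":-0.004,"jaw":20.0},
    {"x":0.004,"y":0.032,"z":-0.002,"wx":0.01,"wy":-0.001,"wz":-0.004,"jaw":20.0},
    {"x":0.004,"y":0.032,"z":-0.002,"wx":0.01,"wy":-0.001,"wz":-0.004,"jaw":20.0},
    {"x":0.004,"y":0.032,"z":-0.002,"wx":0.01,"wy":-0.001,"wz":-0.004,"jaw":20.0},
    {"x":0.004,"y":0.032,"z":-0.002,"wx":0.01,"wy":-0.001,"wz":-0.004,"jaw":20.0},
    {"x":0.004,"y":0.032,"z":-0.002,"wx":0.01,"wy":-0.001,"wz":-0.004,"jaw":20.0},
    {"x":0.004,"y":0.032,"z":-0.002,"wx":0.01,"wy":-0.001,"wz":-0.004,"jaw":20.0},
    {"x":0.004,"y":0.032,"z":-0.002,"wx":0.01,"wy":-0.001,"wz":-0.004,"jaw":20.0},
    {"x":0.004,"y":0.032,"z":-0.002,"wx":0.01,"wy":-0.001,"wz":-0.004,"jaw":20.0},
    {"x":0.004,"y":0.032,"z":-0.002,"wx":0.01,"wy":-0.001,"wz":-0.004,"jaw":20.0}
  ]
}}

```text
time: 13.9
position: [503.7, -59.5, 213.3]
orientation: [0.0, 0.78, 0.626, -0.0]
ft_force: [-0.4, -6.6, 0.7]
gripper_width: 30.0
```

```bash
python3 st.py
```

```text
t 13.9 pos [503.67 -59.55 213.34] yaw 1.3516 tilt corr units wx,wy [0.009 0.003] grasp [503.7 -59.7  50.3] F [-0.38 -6.56  0.73] M [-0.74  0.29  0.  ] w 29.97
cradle grasp x,y -97.3 -0.8 F along -6.48
```

Request:
{"fn": "step_arm", "kwargs": {
  "steps": [
    {"x":0.005,"y":0.032,"z":-0.002,"wx":0.01,"wy":-0.001,"wz":-0.003,"jaw":20.0},
    {"x":0.005,"y":0.032,"z":-0.002,"wx":0.01,"wy":-0.001,"wz":-0.003,"jaw":20.0},
    {"x":0.005,"y":0.032,"z":-0.002,"wx":0.01,"wy":-0.001,"wz":-0.003,"jaw":20.0},
    {"x":0.005,"y":0.032,"z":-0.002,"wx":0.01,"wy":-0.001,"wz":-0.003,"jaw":20.0},
    {"x":0.005,"y":0.032,"z":-0.002,"wx":0.01,"wy":-0.001,"wz":-0.003,"jaw":20.0},
    {"x":0.005,"y":0.032,"z":-0.002,"wx":0.01,"wy":-0.001,"wz":-0.003,"jaw":20.0},
    {"x":0.005,"y":0.032,"z":-0.002,"wx":0.01,"wy":-0.001,"wz":-0.003,"jaw":20.0},
    {"x":0.005,"y":0.032,"z":-0.002,"wx":0.01,"wy":-0.001,"wz":-0.003,"jaw":20.0},
    {"x":0.005,"y":0.032,"z":-0.002,"wx":0.01,"wy":-0.001,"wz":-0.003,"jaw":20.0},
    {"x":0.005,"y":0.032,"z":-0.002,"wx":0.01,"wy":-0.001,"wz":-0.003,"jaw":20.0}
  ]
}}

```text
time: 14.9
position: [506.2, -48.0, 213.3]
orientation: [0.0, 0.78, 0.626, -0.0]
ft_force: [-0.5, -5.6, 0.7]
gripper_width: 29.5
```

```bash
python3 st.py
```

```text
t 14.9 pos [506.23 -47.98 213.34] yaw 1.3526 tilt corr units wx,wy [0.007 0.004] grasp [506.3 -48.1  50.3] F [-0.53 -5.55  0.73] M [-0.78  0.33  0.03] w 29.54
cradle grasp x,y -85.4 -0.8 F along -5.53
```

Request:
{"fn": "step_arm", "kwargs": {
  "steps": [
    {"x":0.004,"y":0.024,"z":-0.002,"wx":0.008,"wy":0.0,"wz":-0.003,"jaw":20.0},
    {"x":0.004,"y":0.024,"z":-0.002,"wx":0.008,"wy":0.0,"wz":-0.003,"jaw":20.0},
    {"x":0.004,"y":0.024,"z":-0.002,"wx":0.008,"wy":0.0,"wz":-0.003,"jaw":20.0},
    {"x":0.004,"y":0.024,"z":-0.002,"wx":0.008,"wy":0.0,"wz":-0.003,"jaw":20.0},
    {"x":0.004,"y":0.024,"z":-0.002,"wx":0.008,"wy":0.0,"wz":-0.003,"jaw":20.0},
    {"x":0.004,"y":0.024,"z":-0.002,"wx":0.008,"wy":0.0,"wz":-0.003,"jaw":20.0},
    {"x":0.004,"y":0.024,"z":-0.002,"wx":0.008,"wy":0.0,"wz":-0.003,"jaw":20.0}
  ]
}}

```text
time: 15.6
position: [507.5, -42.6, 213.3]
orientation: [0.0, 0.78, 0.626, -0.001]
ft_force: [-0.2, -5.4, 0.7]
gripper_width: 29.7
```

```bash
python3 st.py
```

```text
t 15.6 pos [507.54 -42.6  213.33] yaw 1.3529 tilt corr units wx,wy [ 0.015 -0.004] grasp [507.5 -42.9  50.3] F [-0.19 -5.42  0.68] M [-0.59  0.26 -0.04] w 29.65
cradle grasp x,y -80.0 -0.8 F along -5.32
```

Request:
{"fn": "step_arm", "kwargs": {
  "steps": [
    {"x":0.004,"y":0.024,"z":-0.002,"wx":0.01,"wy":0.0,"wz":-0.003,"jaw":20.0},
    {"x":0.004,"y":0.024,"z":-0.002,"wx":0.01,"wy":0.0,"wz":-0.003,"jaw":20.0},
    {"x":0.004,"y":0.024,"z":-0.002,"wx":0.01,"wy":0.0,"wz":-0.003,"jaw":20.0},
    {"x":0.004,"y":0.024,"z":-0.002,"wx":0.01,"wy":0.0,"wz":-0.003,"jaw":20.0},
    {"x":0.004,"y":0.024,"z":-0.002,"wx":0.01,"wy":0.0,"wz":-0.003,"jaw":20.0},
    {"x":0.004,"y":0.024,"z":-0.002,"wx":0.01,"wy":0.0,"wz":-0.003,"jaw":20.0}
  ]
}}

```text
time: 16.2
position: [508.7, -38.0, 213.3]
orientation: [0.0, 0.78, 0.626, -0.001]
ft_force: [-1.9, -4.5, 1.7]
gripper_width: 29.8
```

```bash
python3 st.py
```

```text
t 16.2 pos [508.66 -38.02 213.33] yaw 1.3528 tilt corr units wx,wy [ 0.008 -0.008] grasp [508.5 -38.2  50.3] F [-1.86 -4.45  1.65] M [-0.73  0.14  0.01] w 29.82
cradle grasp x,y -75.2 -0.8 F along -4.75
```

Request:
{"fn": "step_arm", "kwargs": {
  "steps": [
    {"x":0.004,"y":0.022,"z":-0.002,"wx":0.008,"wy":-0.002,"wz":-0.003,"jaw":20.0},
    {"x":0.004,"y":0.022,"z":-0.002,"wx":0.008,"wy":-0.002,"wz":-0.003,"jaw":20.0},
    {"x":0.004,"y":0.022,"z":-0.002,"wx":0.008,"wy":0.0,"wz":-0.003,"jaw":20.0},
    {"x":0.004,"y":0.022,"z":-0.002,"wx":0.008,"wy":0.0,"wz":-0.003,"jaw":20.0}
  ]
}}

```text
time: 16.6
position: [509.3, -35.4, 213.3]
orientation: [0.0, 0.78, 0.626, -0.001]
ft_force: [-0.4, -4.7, 2.2]
gripper_width: 29.6
```

Request:
{"fn": "step_arm", "kwargs": {
  "steps": [
    {"x":0.004,"y":0.022,"z":-0.002,"wx":0.008,"wy":0.0,"wz":-0.003,"jaw":20.0},
    {"x":0.004,"y":0.022,"z":-0.002,"wx":0.008,"wy":0.0,"wz":-0.003,"jaw":20.0},
    {"x":0.004,"y":0.022,"z":-0.002,"wx":0.008,"wy":0.0,"wz":-0.003,"jaw":20.0}
  ]
}}

```text
time: 16.9
position: [509.8, -33.4, 213.3]
orientation: [0.0, 0.78, 0.626, -0.001]
ft_force: [-1.9, -5.0, 1.3]
gripper_width: 29.9
```

```bash
python3 st.py
```

```text
t 16.9 pos [509.84 -33.37 213.34] yaw 1.3526 tilt corr units wx,wy [ 0.014 -0.01 ] grasp [509.7 -33.6  50.3] F [-1.89 -4.99  1.26] M [-0.6   0.13 -0.03] w 29.87
cradle grasp x,y -70.5 -0.9 F along -5.29
```

Request:
{"fn": "step_arm", "kwargs": {
  "steps": [
    {"x":0.004,"y":0.022,"z":-0.002,"wx":0.008,"wy":-0.002,"wz":-0.003,"jaw":20.0},
    {"x":0.004,"y":0.022,"z":-0.002,"wx":0.008,"wy":-0.002,"wz":-0.003,"jaw":20.0},
    {"x":0.004,"y":0.022,"z":-0.002,"wx":0.008,"wy":0.0,"wz":-0.003,"jaw":20.0}
  ]
}}

```text
time: 17.2
position: [510.3, -31.3, 213.3]
orientation: [0.0, 0.78, 0.626, -0.001]
ft_force: [-1.2, -4.8, 1.2]
gripper_width: 29.9
```

Request:
{"fn": "step_arm", "kwargs": {
  "steps": [
    {"x":0.004,"y":0.022,"z":-0.002,"wx":0.008,"wy":0.0,"wz":-0.003,"jaw":20.0},
    {"x":0.004,"y":0.022,"z":-0.002,"wx":0.008,"wy":0.0,"wz":-0.003,"jaw":20.0}
  ]
}}

```text
time: 17.4
position: [510.6, -30.0, 213.3]
orientation: [0.0, 0.78, 0.626, -0.001]
ft_force: [-0.5, -4.9, 0.7]
gripper_width: 29.8
```

Request:
{"fn": "step_arm", "kwargs": {
  "steps": [
    {"x":0.004,"y":0.022,"z":-0.002,"wx":0.008,"wy":0.0,"wz":-0.003,"jaw":20.0},
    {"x":0.004,"y":0.022,"z":-0.002,"wx":0.008,"wy":0.0,"wz":-0.003,"jaw":20.0}
  ]
}}

```text
time: 17.6
position: [511.0, -28.6, 213.3]
orientation: [0.0, 0.78, 0.626, -0.001]
ft_force: [-0.7, -4.7, 0.6]
gripper_width: 30.0
```

```bash
python3 st.py
```

```text
t 17.6 pos [510.95 -28.6  213.34] yaw 1.352 tilt corr units wx,wy [ 0.015 -0.012] grasp [510.7 -28.9  50.3] F [-0.71 -4.66  0.6 ] M [-0.56  0.09 -0.04] w 29.96
cradle grasp x,y -65.7 -0.9 F along -4.7
```

Request:
{"fn": "step_arm", "kwargs": {
  "steps": [
    {"x":0.004,"y":0.02,"z":-0.002,"wx":0.01,"wy":-0.003,"wz":-0.003,"jaw":20.0},
    {"x":0.004,"y":0.02,"z":-0.002,"wx":0.01,"wy":-0.003,"wz":-0.003,"jaw":20.0}
  ]
}}

```text
time: 17.8
position: [511.2, -27.5, 213.3]
orientation: [0.0, 0.78, 0.626, -0.001]
ft_force: [-1.5, -5.0, 1.2]
gripper_width: 29.9
```

Request:
{"fn": "step_arm", "kwargs": {
  "steps": [
    {"x":0.004,"y":0.02,"z":-0.002,"wx":0.01,"wy":-0.003,"wz":-0.003,"jaw":20.0},
    {"x":0.004,"y":0.02,"z":-0.002,"wx":0.01,"wy":-0.003,"wz":-0.003,"jaw":20.0}
  ]
}}

```text
time: 18.0
position: [511.5, -26.3, 213.3]
orientation: [0.0, 0.78, 0.626, -0.001]
ft_force: [-1.4, -5.6, 1.6]
gripper_width: 30.1
```

Request:
{"fn": "step_arm", "kwargs": {
  "steps": [
    {"x":0.004,"y":0.02,"z":-0.002,"wx":0.01,"wy":-0.003,"wz":-0.003,"jaw":20.0},
    {"x":0.004,"y":0.02,"z":-0.002,"wx":0.01,"wy":0.0,"wz":-0.003,"jaw":20.0}
  ]
}}

```text
time: 18.2
position: [511.7, -25.2, 213.3]
orientation: [0.0, 0.78, 0.626, -0.001]
ft_force: [-0.9, -4.1, 1.5]
gripper_width: 29.6
```

```bash
python3 st.py
```

```text
t 18.2 pos [511.73 -25.22 213.33] yaw 1.352 tilt corr units wx,wy [ 0.008 -0.007] grasp [511.6 -25.4  50.3] F [-0.91 -4.09  1.49] M [-0.72  0.15  0.02] w 29.56
cradle grasp x,y -62.1 -1.0 F along -4.19
```

Request:
{"fn": "step_arm", "kwargs": {
  "steps": [
    {"x":0.004,"y":0.02,"z":-0.002,"wx":0.01,"wy":-0.003,"wz":-0.003,"jaw":20.0},
    {"x":0.004,"y":0.02,"z":-0.002,"wx":0.01,"wy":-0.003,"wz":-0.003,"jaw":20.0}
  ]
}}

```text
time: 18.4
position: [512.0, -24.1, 213.3]
orientation: [0.0, 0.78, 0.626, -0.0]
ft_force: [-1.7, -5.4, 1.8]
gripper_width: 29.8
```

```bash
python3 st.py;  python3 - <<'E'
from rig import r, vision
from h import *
import pickle
s=vision.snapshot("wrist"); pickle.dump(s,open("w5.pkl","wb")); cv2.imwrite("pics/wrist5.png",s["image"])
s=vision.snapshot("scene"); pickle.dump(s,open("s5.pkl","wb"));crop(s["image"],200,150,360,280,5,"pics/scene5.png")
E
```

```text
t 18.4 pos [511.99 -24.13 213.32] yaw 1.3521 tilt corr units wx,wy [ 0.007 -0.005] grasp [511.9 -24.3  50.3] F [-1.72 -5.44  1.82] M [-0.77  0.28 -0.01] w 29.78
cradle grasp x,y -60.9 -1.0 F along -5.68
```

View pics/wrist5.png

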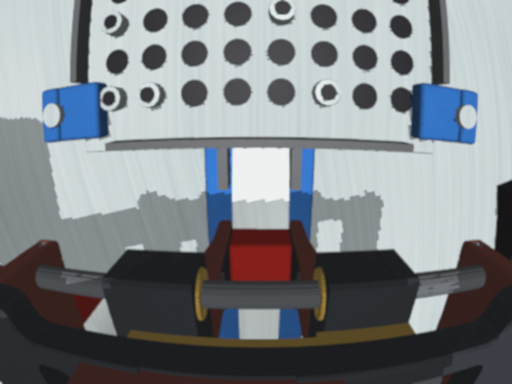

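View pics/scene5.png

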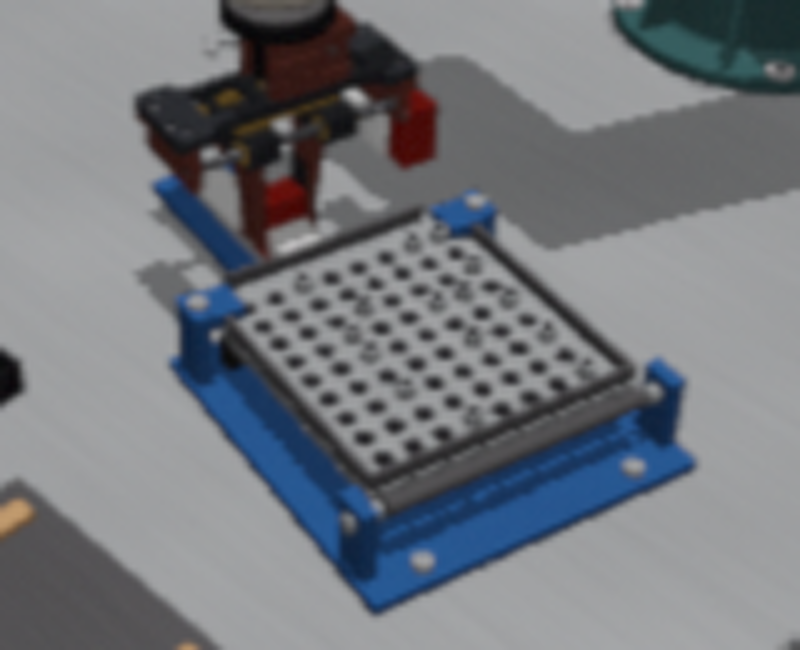

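The deck has nearly risen to the lugs, and the wedge is centred between the cheeks with its head at wrist pixel (261,253). I'll continue in small steps.

Request:
{"fn": "step_arm", "kwargs": {
  "steps": [
    {"x":0.004,"y":0.018,"z":-0.002,"wx":0.008,"wy":-0.002,"wz":-0.003,"jaw":20.0},
    {"x":0.004,"y":0.018,"z":-0.002,"wx":0.008,"wy":-0.002,"wz":-0.003,"jaw":20.0}
  ]
}}

```text
time: 18.7
position: [512.2, -23.1, 213.3]
orientation: [0.0, 0.78, 0.626, -0.0]
ft_force: [-1.3, -6.2, 1.4]
gripper_width: 29.4
```

Request:
{"fn": "step_arm", "kwargs": {
  "steps": [
    {"x":0.004,"y":0.018,"z":-0.002,"wx":0.008,"wy":-0.002,"wz":-0.003,"jaw":20.0},
    {"x":0.004,"y":0.018,"z":-0.002,"wx":0.008,"wy":-0.002,"wz":-0.003,"jaw":20.0}
  ]
}}

```text
time: 18.9
position: [512.4, -22.7, 213.3]
orientation: [0.001, 0.78, 0.626, -0.001]
ft_force: [-1.6, -8.1, 1.9]
gripper_width: 29.3
```

Request:
{"fn": "step_arm", "kwargs": {
  "steps": [
    {"x":0.004,"y":0.018,"z":-0.002,"wx":0.008,"wy":-0.002,"wz":-0.003,"jaw":20.0},
    {"x":0.004,"y":0.018,"z":-0.002,"wx":0.008,"wy":-0.002,"wz":-0.003,"jaw":20.0}
  ]
}}

```text
time: 19.1
position: [512.5, -22.4, 213.3]
orientation: [0.001, 0.78, 0.626, -0.002]
ft_force: [-2.2, -8.6, 1.9]
gripper_width: 30.0
```

```bash
python3 st.py
```

```text
t 19.1 pos [512.5  -22.44 213.33] yaw 1.353 tilt corr units wx,wy [ 0.033 -0.012] grasp [512.3 -23.   50.3] F [-2.23 -8.6   1.9 ] M [-1.    0.26 -0.13] w 30.0
cradle grasp x,y -59.6 -1.1 F along -8.88
```

It's stiffening, now at 8.9 N along the drive. I'll go one row at a time.

Request:
{"fn": "step_arm", "kwargs": {
  "steps": [
    {"x":0.005,"y":0.021,"z":-0.002,"wx":0.02,"wy":-0.004,"wz":-0.005,"jaw":20.0}
  ]
}}

```text
time: 19.2
position: [512.6, -22.3, 213.3]
orientation: [0.001, 0.78, 0.626, -0.002]
ft_force: [-3.1, -10.0, 2.0]
gripper_width: 29.9
```

Request:
{"fn": "step_arm", "kwargs": {
  "steps": [
    {"x":0.005,"y":0.021,"z":-0.002,"wx":0.02,"wy":-0.004,"wz":-0.005,"jaw":20.0}
  ]
}}

```text
time: 19.3
position: [512.6, -22.3, 213.3]
orientation: [0.001, 0.78, 0.626, -0.002]
ft_force: [-1.6, -10.2, 2.8]
gripper_width: 29.7
```

```bash
python3 st.py
```

```text
t 19.3 pos [512.61 -22.35 213.31] yaw 1.3536 tilt corr units wx,wy [ 0.031 -0.014] grasp [512.4 -22.9  50.3] F [ -1.58 -10.15   2.79] M [-1.45  0.35 -0.03] w 29.69
cradle grasp x,y -59.5 -1.2 F along -10.25
```

Request:
{"fn": "step_arm", "kwargs": {
  "steps": [
    {"x":0.005,"y":0.024,"z":-0.002,"wx":0.02,"wy":-0.004,"wz":-0.005,"jaw":20.0}
  ]
}}

```text
time: 19.4
position: [512.7, -22.3, 213.3]
orientation: [0.001, 0.779, 0.626, -0.002]
ft_force: [-2.9, -11.9, 1.0]
gripper_width: 29.8
```

Request:
{"fn": "step_arm", "kwargs": {
  "steps": [
    {"x":0.005,"y":0.025,"z":-0.002,"wx":0.02,"wy":-0.004,"wz":-0.005,"jaw":20.0}
  ]
}}

```text
time: 19.5
position: [512.7, -22.2, 213.3]
orientation: [0.001, 0.779, 0.627, -0.002]
ft_force: [-2.8, -11.6, 2.3]
gripper_width: 29.7
```

```bash
python3 st.py
```

```text
t 19.5 pos [512.69 -22.2  213.34] yaw 1.3542 tilt corr units wx,wy [ 0.035 -0.017] grasp [512.4 -22.8  50.3] F [ -2.76 -11.59   2.26] M [-1.64  0.28 -0.12] w 29.72
cradle grasp x,y -59.4 -1.2 F along -11.91
```

At 11.9 N it's snug. Now I'll relax and let go.

Request:
{"fn": "step_arm", "kwargs": {
  "steps": [
    {"x":0.0,"y":0.0,"z":0.0,"wx":0.0,"wy":0.0,"wz":0.0,"jaw":20.0},
    {"x":0.0,"y":0.0,"z":0.0,"wx":0.0,"wy":0.0,"wz":0.0,"jaw":55.0},
    {"x":0.0,"y":0.0,"z":0.0,"wx":0.0,"wy":0.0,"wz":0.0,"jaw":55.0},
    {"x":0.0,"y":0.0,"z":0.0,"wx":0.0,"wy":0.0,"wz":0.0,"jaw":55.0}
  ]
}}

```text
time: 19.9
position: [512.5, -21.8, 213.2]
orientation: [0.0, 0.78, 0.626, -0.002]
ft_force: [0.4, -0.1, -0.7]
gripper_width: 49.9
```

```bash
python3 st.py
python3 - <<'E'
from rig import r, vision
from h import *
import pickle
s=vision.snapshot("wrist"); pickle.dump(s,open("w6.pkl","wb")); cv2.imwrite("pics/wrist6.png",s["image"])
E
```

```text
t 19.9 pos [512.5  -21.77 213.16] yaw 1.3529 tilt corr units wx,wy [ 0.022 -0.021] grasp [512.2 -22.1  50.2] F [ 0.35 -0.14 -0.71] M [-0.1   0.06 -0.04] w 49.94
cradle grasp x,y -58.8 -0.8 F along -0.06
```

View pics/wrist6.png

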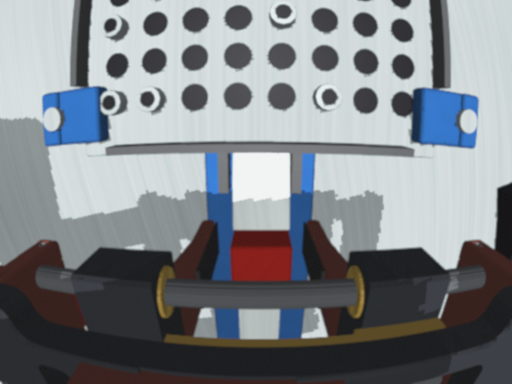

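The wrist view shows the jaws clear of the head, which spans columns 231–291, with the deck up at both lugs. I'll retreat straight up, then check.

Request:
{"fn": "step_arm", "kwargs": {
  "steps": [
    {"x":0.0,"y":0.0,"z":0.1,"wx":0.0,"wy":0.0,"wz":0.0,"jaw":60.0},
    {"x":0.0,"y":0.0,"z":0.3,"wx":0.0,"wy":0.0,"wz":0.0,"jaw":60.0},
    {"x":0.0,"y":0.0,"z":0.6,"wx":0.0,"wy":0.0,"wz":0.0,"jaw":60.0},
    {"x":0.0,"y":0.0,"z":0.8,"wx":0.0,"wy":0.0,"wz":0.0,"jaw":60.0},
    {"x":0.0,"y":-0.4,"z":0.8,"wx":0.0,"wy":0.0,"wz":0.0,"jaw":60.0},
    {"x":0.0,"y":-0.6,"z":0.6,"wx":0.0,"wy":0.0,"wz":0.0,"jaw":60.0},
    {"x":0.0,"y":-0.6,"z":0.3,"wx":0.0,"wy":0.0,"wz":0.0,"jaw":60.0},
    {"x":0.0,"y":-0.4,"z":0.0,"wx":0.0,"wy":0.0,"wz":0.0,"jaw":60.0},
    {"x":0.0,"y":0.0,"z":0.0,"wx":0.0,"wy":0.0,"wz":0.0,"jaw":60.0},
    {"x":0.0,"y":0.0,"z":0.0,"wx":0.0,"wy":0.0,"wz":0.0,"jaw":60.0}
  ]
}}

```text
time: 20.95
position: [510.0, -122.8, 398.8]
orientation: [0.001, 0.779, 0.627, -0.002]
ft_force: [0.5, -0.1, 0.1]
gripper_width: 59.6
```

```bash
python3 st.py
python3 - <<'E'
from rig import r, vision
from h import *
import pickle
D={}
for n in("scene","side","wrist"):
    s=vision.snapshot(n); D[n]=s; cv2.imwrite(f"pics/{n}7.png",s["image"])
pickle.dump(D,open("s7.pkl","wb"))
crop(D["scene"]["image"],200,150,360,280,4.6,"pics/scene7c.png")
E
```

```text
t 20.95 pos [ 510.01 -122.84  398.79] yaw 1.3558 tilt corr units wx,wy [ 0.033 -0.014] grasp [ 509.8 -123.4  235.8] F [ 0.48 -0.06  0.15] M [-0.06  0.09 -0.  ] w 59.63
cradle grasp x,y -158.1 -20.8 F along 0.05
```

View pics/scene7c.png

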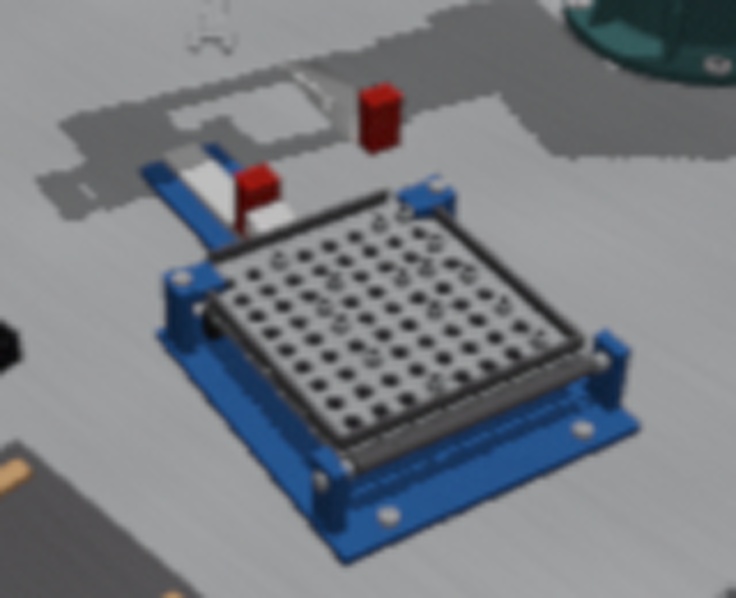

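View pics/side7.png

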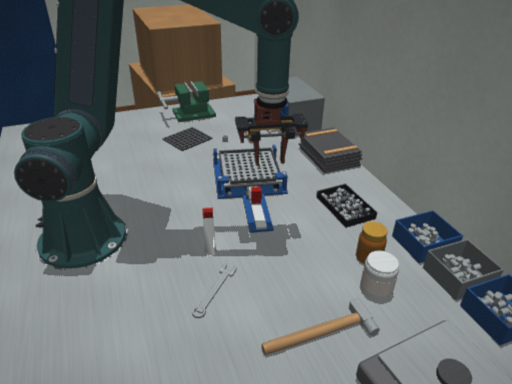

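View pics/wrist7.png

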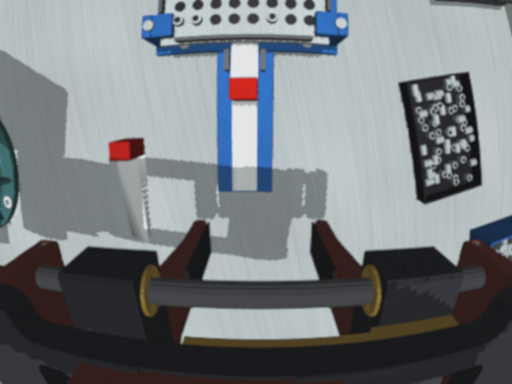

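The scene and side views show the wedge alone under the deck, with the front rim up at both lugs. The other things look unmoved. Last, a rough number for the rim height and the wedge's position.

Run:
```python
import pickle; from h import *
D=pickle.load(open("s7.pkl","rb")); d0=pickle.load(open("s0.pkl","rb"))
C=np.array([524.3,35.4]);c,s_=np.cos(1.351),np.sin(1.351)
W=lambda x,y,z:np.array([C[0]+c*x-s_*y,C[1]+s_*x+c*y,z])
# rim-top front line predicted when level (64) / dropped (50) in scene view, vs image columns
im=D["scene"]["image"].copy()
for z,col in((64,(0,255,0)),(50,(0,0,255))):
    a,b=proj(D["scene"],W(-8,70,z)),proj(D["scene"],W(-8,-70,z)); print(z,a.round(1),b.round(1))
for nm,S in(("before",d0["scene"]),("after",D["scene"])):
    g=cv2.cvtColor(S["image"],cv2.COLOR_BGR2GRAY)
    for u in (255,262,275): print(nm,u,g[185:218,u].tolist())
# bystander change
for n in("side","scene"):
    df=cv2.absdiff(d0[n]["image"],D[n]["image"]).max(2); 
h=fonz(D["wrist"],244,89,66)[:2]-C; print("head",c*h[0]+s_*h[1],-s_*h[0]+c*h[1])
cv2.imwrite("pics/diff.png",np.vstack([(cv2.absdiff(d0["side"]["image"],D["side"]["image"]).max(2)>40).astype(np.uint8)*255]))
```

```text
64 [281.9 189.9] [244.9 203.2]
50 [281.7 193.3] [245.  206.7]
before 255 [150, 150, 147, 137, 114, 89, 76, 82, 118, 157, 178, 183, 183, 183, 183, 183, 182, 181, 175, 125, 66, 41, 56, 114, 139, 142, 116, 65, 61, 130, 138, 143, 144]
before 262 [148, 149, 149, 149, 148, 149, 149, 148, 146, 145, 136, 114, 90, 77, 84, 118, 146, 100, 50, 48, 92, 135, 142, 132, 117, 109, 124, 123, 86, 88, 135, 144, 133]
before 275 [149, 149, 149, 150, 149, 149, 149, 148, 149, 149, 148, 136, 93, 52, 44, 81, 131, 142, 128, 107, 118, 141, 142, 98, 55, 85, 133, 135, 134, 135, 140, 112, 65]
after 255 [95, 83, 64, 61, 60, 57, 40, 33, 30, 45, 105, 175, 185, 169, 153, 125, 87, 50, 46, 91, 140, 151, 148, 102, 53, 66, 137, 143, 141, 147, 143, 146, 99]
after 262 [153, 154, 154, 152, 151, 151, 151, 150, 152, 167, 178, 186, 184, 143, 83, 46, 58, 119, 146, 150, 138, 127, 116, 129, 129, 91, 89, 132, 150, 149, 101, 57, 84]
after 275 [155, 155, 156, 155, 155, 155, 155, 151, 128, 81, 46, 56, 120, 147, 149, 131, 112, 129, 149, 151, 118, 66, 68, 138, 142, 146, 143, 142, 146, 110, 61, 77, 138]
head -61.20389831531089 -2.4128721980269177
```

View pics/diff.png

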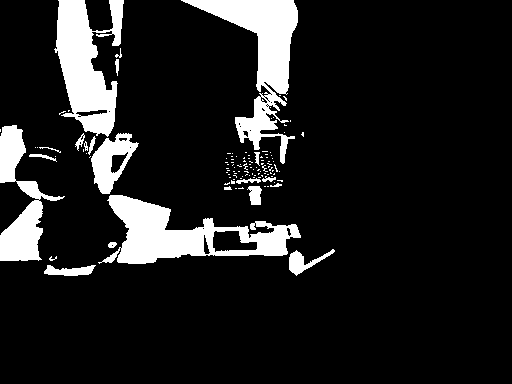

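```bash
python3 -c "
from rig import r
print(r.finish_job())"
```

```text
the job is handed in; nothing more can be done
None
```

The wedge is in and holding the deck up by itself, and the job is handed in at about 21 s of the 58 s allowed. I took the farther of the two red-headed wedges, laid it on the seat and pushed it in slowly. The push ran at about 4–6.5 N while the deck lifted, then stiffened. I stopped at 11.9 N, let go and backed the arm away.

**Last checks:**
- **Deck:** the front rim rose about 3.3 px in the scene view. A 14 mm rise to level predicts 3.4 px. The deck looks up against both lugs.
- **Wedge:** it stayed put after release. The arm put the head about 59 mm before the bearing bar, and the camera put it at 61 mm. That puts the nose at about 81–83 mm, inside the expected 74–98 mm.
- **Other things on the bench:** comparing the side view before and after shows change only at the arm and its shadow, the deck, and the wedge's old and new places.
- **Robot:** the force reading is about zero and the gripper is well clear.

**Disagreements and limits:**
- The camera put the wedge head 2.4 mm off the centre line, while the arm put it about 1 mm off. That is roughly within calibration.
- I did not measure how level the deck is beyond the rim height, so "held firmly" rests on how the push stiffened.

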